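Pin the drawbar in the hitch receiver on the display stand

TASK

Push the drawbar on the display stand fully home into its leaning receiver tube, so that their holes line up. Then take the longer of the two hitch pins from the wooden rack and put it through receiver and drawbar from the upper face until its collar sits flush on the tube, and let go of it. Leave the shorter pin in the rack and everything else on the bench where it is.

Things in the scene. Friction and masses are not known exactly. Their poses are not given: they have to be found in the camera images.
- stand: Dark steel display stand, fixed: base plate 190 x 170 x 12 mm, two legs carrying the grey square receiver tube (52 mm square outside, 6 mm walls, 120 mm long). The tube is level, its centre line 110 mm above the table, but rolled about its length so that its upper face leans 31.5 degrees. Origin: under the tube's pin hole, on the table; x along the tube, z up.
- receiver: The tube. Origin: centre of its 21 mm round pin hole, on the outside of the leaning upper face. z: out of that face along the hole axis, 31.5 degrees from vertical; x: level, along the tube, away from the drawbar's end (tube from x -50 to +70 mm); y: up the leaning face. The hole goes through upper wall, drawbar and lower wall, 52 mm in all along -z; 38 mm of pin have room below.
- drawbar (a joint): How far the drawbar is pulled out, in m: 0 = fully home on its stop, its hole lined up with the receiver's; grows as it comes out along the receiver's -x; travel 0.08. It is a 37 mm square steel bar in the tube with a 21 mm hole along the receiver's z. It slides stiffly (about 5 N of friction and some drag) and stays where it is left.
- bar_end (a point): Centre of the outer face of the square end plate (62 x 62 x 10 mm, rolled like the tube) on the drawbar's outer end. The face looks along the receiver's -x; its centre is on the tube's centre line, 110 mm above the table, and 100 mm from the hole axis when the drawbar is home.
- rack: Wooden pin rack, fixed, 70 (x) x 160 (y) x 50 mm high; origin at the centre of its underside. Two upright 18 mm holes, 38 mm deep, at x = 0, y = -40 and +40 mm. One pin stands in each, point down; which is where varies.
- long_pin: The longer steel hitch pin, to be used: shank 16 mm across, 90 mm long below its collar, the last 15 mm tapered to a 7 mm tip; collar 33 mm across, 6 mm thick; above it a round knob 26 mm across, 6 to 46 mm above the collar's underside. Origin: on the axis at the collar's underside (102 mm above the table in the rack); z: along the axis from tip to knob. About 0.2 kg.
- short_pin: The shorter pin, not to be used: same collar and knob, shank only 50 mm long, so that in the rack its knob stands 40 mm lower. Same origin and axes.
- tail_tip: bystander: polished steel exhaust tail tip, an open tube 80 mm across, 150 mm tall, standing on end; origin at the centre of its foot
- bulb_carton: bystander: black carton 90 x 120 x 100 mm high; origin at the centre of its underside
- white_carton: bystander: flat white carton 110 x 160 x 60 mm high; origin at the centre of its underside
- spray_can: bystander: grey can 64 mm across, 170 mm tall, standing; origin at the centre of its foot
- wrench: bystander: steel wrench 200 mm long lying on the table; origin under its middle
- puck: bystander: round black rubber jack pad 70 mm across, 30 mm thick, lying flat; origin at the centre of its underside
- screwdriver: bystander: screwdriver 200 mm long lying on the table; origin under its middle
Things that resemble listed ones, but are neither listed nor needed, are in the scene too. Leave any pink look-alike of the long_pin alone.

How it is judged:
By the outcome, as a careful person would: the job done as asked, in the order asked, and still so for the second after the job is handed in, with the robot touching nothing.
It also fails if it takes over 64 s, if anything falls off the work surface, if the arm or the gripper's body presses on something with over 40 N, if the wrist force passes 120 N, or if a joint passes its speed limit or range.

ROBOT

A 6-joint arm with a two-finger parallel gripper is mounted at the origin on the work surface. World frame = base frame: x ahead of the robot, y to its left, z up, the work surface at z = 0. Lengths are in m, angles in rad, forces in N, time in s.
With the tool pointing down it reaches from about 0.35 to 0.775 m from the base axis. Payload 5.5 kg.
Tool frame: the origin (TCP) lies on the centre line of the jaws, within the pads' length; the fingertips stand 11 mm ahead of it and the grasp point (between the pads) lies 8 mm behind it (env.tip_extent is the distance from the TCP to the fingertips, in m); z points along the fingers, y is the line along which they close (so a half turn about z gives the same grasp; the last joint's range is limited). The gripper opens to 85 mm and grips with 20 to 120 N. Pads are 22 mm wide; open, the fingers measure 114 mm over their backs; the gripper's body (76 mm by 85 mm) begins 54 mm behind the grasp point. The pads swing forward as they close: fully open they stand 13 mm farther back than shut.
Start: joints at [-1.315, 0.313, 0.046, 1.304, 0, 1.431], TCP at [0.222, -0.531, 0.242] pointing down, gripper open.
Joint ranges: [-2.76, 2.76], [-0.86, 1.69], [-1.03, 1.26], [-2.2, 2.34], [-1.47, 1.5], [-3.14, 3.14]. Speed limits (rad/s): [2.57, 2.57, 3.14, 3.14, 3.14, 3.14].

INTERFACE

Orientations are given as a unit quaternion [w, x, y, z].
In Python, from workcell import env gives the robot as it stands.
- The arm moves only by the shell command python3 -m jog 'ROWS' [FORCE]. ROWS is JSON, a list of rows, each a list of 5 numbers: the gripper's target within -1 to 1 (shut at 1, half-way at 0, fully open at -1), then the shift along the tool's x, y, z in m, then the turn about the tool's z in degrees. In form: [[fingers, tx, ty, tz, turn], ...]. A call has 1 to 5 rows; each row shifts and turns the commanded pose from where the row before left it, along the tool's axes as they then stand; what a row does not reach is not made up. A row lasts 1/12 s, in which the tool goes at most 41.7 mm and 7.16 degrees, less where a joint would pass 70% of its speed; a pose out of reach is approached as far as the arm can. A call is refused whole if a number of a shift passes 0.0417 or a number of a turn 7.16, either way. A call with a gripper value outside its range is refused whole. The fingers move at their own pace and stop on an object; FORCE is the grip in N (left out, the last holds). Time passes only in rows, so rows that do not move let the fingers close. It gives the time, the measured TCP pose, the force, the opening and the grip force at its end, in the units of the state.
- env.get_state(): the state, without advancing time (a new reading comes with each control period).
- env.read_camera(name): name is "side" or "top" or "wrist"; returns a dict with "img" (400x640x3 uint8, red, green, blue), "fov_y" (degrees; the focal length in pixels is half the picture's height over the tangent of half this angle, whatever the lens; pixels are square), "cx", "cy" (the principal point, pixels), "T" (4x4, takes a point from camera to world coordinates). Camera axes: x right, y up, looking along -z (the intrinsics and any distortion apply to the point x, -y, -z); pixel columns grow to the right and rows downward; lengths in m; the calibration is good to about 2 mm. A picture is of the moment at which its call begins. There is no depth.
- env.hand_in(): hands the job in; it is judged then, once.
The state is a dict: "clock": time; "joint_pos": joint angles; "qvel": joint speeds; "tau": joint torques, N m; "tcp_pos": TCP position; "orientation": TCP orientation; "wrist_force": force on the tool from outside, world axes, zero at the start; "ft_torque": the same for the moment, N m; "finger_gap": finger opening in m; "grip_force": force on a finger pad.
Only numpy, scipy, OpenCV 4.12 (cv2) and the standard library are available. Lean on these libraries where they do the work, as an engineer would, in place of code of your own. Each camera call takes 0.05 s, during which the arm holds its last target. There are 200 camera calls.

## Working session

There is one attempt and no reset: what is moved stays moved. The work goes in short steps, Python scripts to look and compute and a shell command to move; the robot and the scene stay as the last step left them, time stands still between calls to the robot, and variables do not carry over. Pictures are saved under pics/ and viewed, at most 10 in all, crops included, and the job is handed in when it is done.

```bash
mkdir -p pics; ls; python3 - <<'E'
from workcell import env
import cv2
for n in("side","top"):
    c=env.read_camera(n);cv2.imwrite(f"pics/{n}0.png",c["img"][:,:,::-1]);print(n,{k:v for k,v in c.items() if k!="img"})
print(env.get_state())
E
```

```text
pics
side {'fov_y': 46.48099977997283, 'cx': 326.2615098962072, 'cy': 206.27468208550292, 'T': array([[-0.74085685,  0.44931122, -0.49924999, -0.08170128],
       [-0.67159343, -0.48485334,  0.56024949,  0.71033331],
       [ 0.00966335,  0.75035769,  0.66096139,  0.97748782],
       [ 0.        ,  0.        ,  0.        ,  1.        ]])}
top {'fov_y': 52.932804676939895, 'cx': 317.57151333837436, 'cy': 200.92711248830145, 'T': array([[ 0.02816327,  0.99486028, -0.09726175,  0.42652185],
       [-0.99954857,  0.02904665,  0.0076783 , -0.01570474],
       [ 0.01046397,  0.09700159,  0.99522922,  1.24768452],
       [ 0.        ,  0.        ,  0.        ,  1.        ]])}
{'clock': 0.1, 'joint_pos': array([-1.31462061e+00,  3.13942799e-01,  4.50591621e-02,  1.30360101e+00,
       -1.28338247e-06,  1.43119945e+00]), 'qvel': array([-0.00022875, -0.00448866,  0.00482238, -0.00058973,  0.00043811,
       -0.00036658]), 'tau': array([ 2.97866689e-03, -4.81720734e+01,  2.99247444e+01,  1.26351279e-02,
       -1.42922418e-04, -4.19735670e-06]), 'tcp_pos': array([ 0.22155103, -0.53011196,  0.24147441]), 'orientation': array([-8.42688487e-04,  9.80483968e-01,  1.96597245e-01, -4.98183118e-05]), 'wrist_force': array([ 0.40305296,  0.00966617, -0.02646178]), 'ft_torque': array([ 0.02555032,  0.03049858, -0.01790524]), 'grip_force': 0.0, 'finger_gap': 0.08537512124185163}
```

View pics/side0.png

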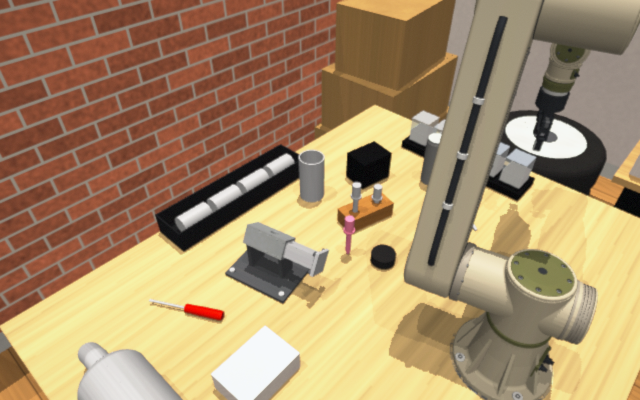

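View pics/top0.png

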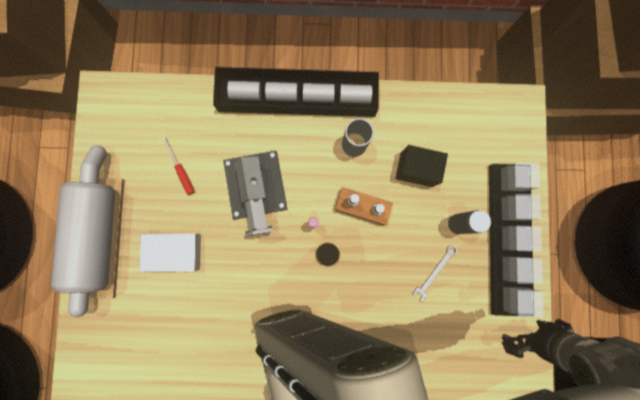

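Top: stand (255,185), end plate (258,232), rack (363,206) with pins at (354,200) and (378,209), pink look-alike (313,222). Side: pins (356,192) and (378,190), pink (349,232). The left pin looks taller. I'll confirm that in crops.

```bash
python3 - <<'E'
import cv2
t=cv2.imread("pics/top0.png");s=cv2.imread("pics/side0.png")
def crop(i,x,y,w,h,k,n):
    o=cv2.resize(i[y:y+h,x:x+w],None,fx=k,fy=k,interpolation=cv2.INTER_CUBIC)
    for u in range((x+9)//10*10,x+w,10):
        cv2.line(o,((u-x)*k,0),((u-x)*k,8 if u%50 else 20),(0,0,255),1)
        if u%20==0: cv2.putText(o,str(u),((u-x)*k-12,20),0,.4,(0,0,255),1)
    for v in range((y+9)//10*10,y+h,10):
        cv2.line(o,(0,(v-y)*k),(8,(v-y)*k),(0,0,255),1)
        if v%20==0: cv2.putText(o,str(v),(10,(v-y)*k+4),0,.4,(0,0,255),1)
    cv2.imwrite(n,o)
crop(t,220,145,180,100,4,"pics/tc.png")
crop(s,225,172,180,130,4,"pics/sc.png")
E
```

```text
(no output)
```

View pics/tc.png

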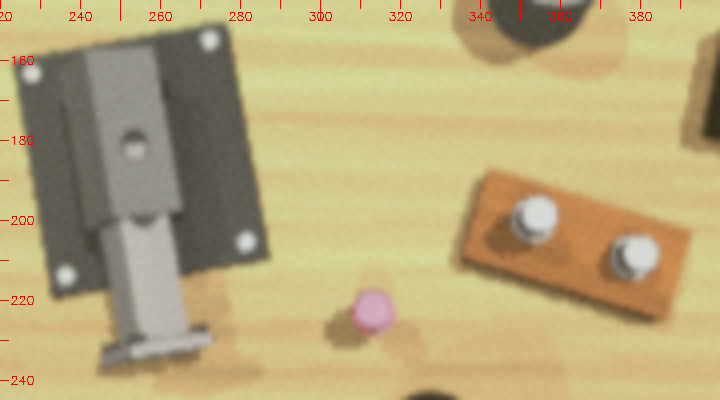

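View pics/sc.png

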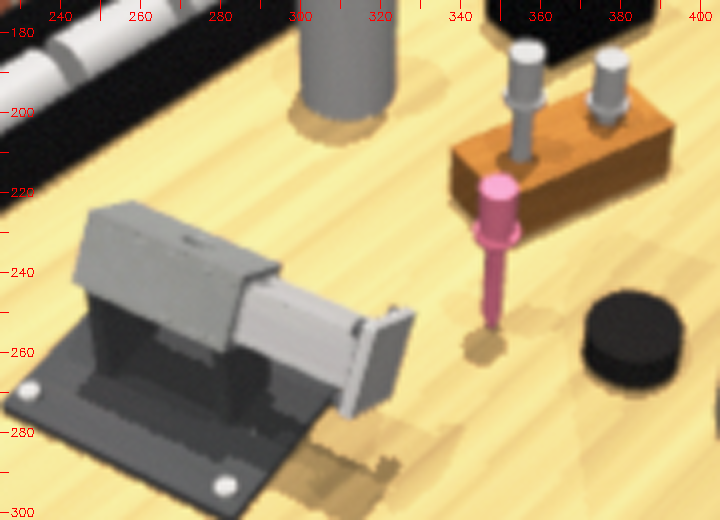

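Long pin is the rack's left one (top 354,199; side knob top 356,184): its knob stands higher and a shank shows below the collar. The short one is at (378,209), and the pink one at (313,222) is the look-alike. The tube's upper face leans toward robot's right (-y), since its left side face is visible from above. Now the geometry.

```bash
cat > h.py <<'E'
import numpy as np
from workcell import env
from scipy.spatial.transform import Rotation as R
def ray(c,u,v):
    f=200/np.tan(np.radians(c["fov_y"]/2)); d=np.array([(u-c["cx"])/f,-(v-c["cy"])/f,-1]); T=c["T"]
    return T[:3,3],T[:3,:3]@d
def atz(c,u,v,z):
    o,d=ray(c,u,v); return o+d*(z-o[2])/d[2]
def tri(*obs):
    A=0;b=0;
    for c,u,v in obs:
        o,d=ray(c,u,v); d=d/np.linalg.norm(d); P=np.eye(3)-np.outer(d,d); A=A+P;b=b+P@o
    x=np.linalg.solve(A,b); r=[np.linalg.norm(np.cross(x-ray(*o)[0],ray(*o)[1]/np.linalg.norm(ray(*o)[1]))) for o in obs]
    return x.round(4),(np.array(r)*1e3).round(1)
def proj(c,p):
    f=200/np.tan(np.radians(c["fov_y"]/2)); q=c["T"][:3,:3].T@(np.asarray(p)-c["T"][:3,3]); return c["cx"]-f*q[0]/q[2],c["cy"]+f*q[1]/q[2]
E
python3 - <<'E'
from h import *
t=env.read_camera("top");s=env.read_camera("side")
print("plate",[atz(t,*p,.012).round(4)[:2] for p in((223.2,160.5),(276.2,151.2),(287.5,209.5),(233.2,219.5))])
print("screws",[atz(t,*p,.012).round(4)[:2] for p in((227.8,163.2),(272.5,155),(281.5,205.2),(236.4,213.7))])
print("screws side",[atz(s,*p,.012).round(4)[:2] for p in((232,269.5),(281,293.3))])
print("hole top",atz(t,253.7,181.2,.1322),"side",atz(s,274.5,231.8,.1322))
print("knob long top",atz(t,354.4,199,.148),"side",atz(s,356.5,184.3,.148),tri((t,354.4,199),(s,356.5,184.3)))
print("short",atz(t,379,208.7,.108),"side",atz(s,378.2,186.8,.108))
print("pink",tri((t,313.3,222.5),(s,349.5,218.5)))
print("rack",[atz(t,*p,.05).round(4)[:2] for p in((342,187.5),(392.5,203.2),(386,225),(336,209))])
# plate top edge (highest corner): top / side
print("endplate right corner",tri((t,272.5,228),(s,326.5,249.5)))
print("endplate left corner",tri((t,245.5,235),(s,312,275.5)))
E
```

```text
plate [array([0.6651, 0.272 ]), array([0.6996, 0.1084]), array([0.518 , 0.0667]), array([0.4825, 0.2321])]
screws [array([0.657 , 0.2573]), array([0.6872, 0.1195]), array([0.5308, 0.0856]), array([0.5006, 0.2231])]
screws side [array([0.6609, 0.2578]), array([0.5048, 0.2236])]
hole top [0.58576942 0.15594539 0.1322    ] side [0.5878401  0.15851681 0.1322    ]
knob long top [ 0.54228367 -0.12544343  0.148     ] side [ 0.5452608  -0.12154697  0.148     ] (array([ 0.5443, -0.1242,  0.1466]), array([2.3, 2.3]))
short [ 0.52076308 -0.20011619  0.108     ] side [ 0.52066205 -0.1963883   0.108     ]
pink (array([ 0.4767, -0.013 ,  0.132 ]), array([2., 2.]))
rack [array([ 0.5863, -0.0972]), array([ 0.5433, -0.2498]), array([ 0.4774, -0.2311]), array([ 0.5209, -0.0807])]
endplate right corner (array([0.4578, 0.1007, 0.1142]), array([0.8, 0.8]))
endplate left corner (array([0.4358, 0.178 , 0.0982]), array([0.4, 0.4]))
```

Both cameras agree to about 3 mm:
- Hole: (.587,.157,.132), which also matches the plate screws.
- Tube heading: 12.3°.
- Long pin: (.544,-.1235), knob top measured at .147 against .148 expected.
- Bar end: about 140 mm from the hole axis, so about 40 mm out.

I'll go behind the end plate with the fingers shut and the closing axis along the tube.

```bash
r='[1,0.031,-0.023,-0.001,0]'
python3 -m jog '[[1,0.031,-0.023,-0.001,0],[1,0.031,-0.023,-0.001,0],[1,0.031,-0.023,-0.001,0],[1,0.031,-0.023,-0.001,0],[1,0.031,-0.023,-0.001,0]]'
python3 -m jog '[[1,0.031,-0.023,-0.001,0],[1,0.031,-0.023,-0.001,0],[1,0.031,-0.023,-0.001,0],[1,0.031,-0.023,-0.001,0],[1,0.031,-0.023,-0.001,0]]'
python3 -m jog '[[1,0.01,-0.031,0,0],[1,0.01,-0.031,0,0],[1,0.01,-0.031,0,0],[1,0.01,-0.031,0,0],[1,0.01,-0.031,0,0]]'
python3 -m jog '[[1,0.01,-0.031,0,0],[1,0.01,-0.031,0,0],[1,0.01,-0.031,0,0],[1,0.01,-0.031,0,0],[1,0.01,-0.031,0,0]]'
python3 -m jog '[[1,0,0,0,-7.16],[1,0,0,0,-7.16],[1,0,0,0,-7.16],[1,0,0,0,-7.16],[1,0,0,0,-7.16]]'
python3 -m jog '[[1,0,0,0,-7.16],[1,0,0,0,-7.16],[1,0,0,0,-7.16],[1,0,0,0,-7.16],[1,0,0,0,-7.16]]'
python3 -m jog '[[1,0,0,0,-7.16],[1,0,0,0,-1],[1,0,0,0,0]]'
```

```text
clock: 0.62
tcp_pos: [0.3208, -0.3631, 0.2471]
orientation: [-0.0, 0.981, 0.196, 0.0]
wrist_force: [0.6, -1.2, 0.1]
finger_gap: 0.0257
grip_force: 0.0
clock: 1.03
tcp_pos: [0.4195, -0.1971, 0.2524]
orientation: [0.0, 0.981, 0.196, 0.0]
wrist_force: [0.1, -0.3, 0.3]
finger_gap: -0.0
grip_force: 0.0
clock: 1.45
tcp_pos: [0.4049, -0.035, 0.2522]
orientation: [0.0, 0.981, 0.197, 0.0]
wrist_force: [1.0, -0.3, 0.5]
finger_gap: 0.0002
grip_force: 0.0
clock: 1.87
tcp_pos: [0.3912, 0.1273, 0.2523]
orientation: [0.0, 0.98, 0.197, 0.0]
wrist_force: [1.2, 0.4, -0.3]
finger_gap: 0.0001
grip_force: 0.0
clock: 2.28
tcp_pos: [0.3916, 0.126, 0.2522]
orientation: [-0.0, 0.871, 0.491, -0.0]
wrist_force: [0.3, 1.1, -0.1]
finger_gap: -0.0002
grip_force: 0.0
clock: 2.7
tcp_pos: [0.3916, 0.1257, 0.2522]
orientation: [-0.0, 0.678, 0.735, -0.0]
wrist_force: [-1.2, 0.2, -0.8]
finger_gap: -0.0
grip_force: 0.0
clock: 2.95
tcp_pos: [0.3917, 0.1257, 0.2522]
orientation: [-0.0, 0.627, 0.779, -0.0]
wrist_force: [-0.4, -0.3, 0.3]
finger_gap: -0.0
grip_force: 0.0
```

```bash
python3 -m jog '[[1,0,0,0.0335,0],[1,0.002,0,0.0335,0],[1,0,0,0.0335,0],[1,0,0,0.0335,0],[1,0,0,0,0]]' 60
python3 -m jog '[[1,0,0.008,0,0],[1,0,0.008,0,0],[1,0,0.006,0,0],[1,0,0.004,0,0],[1,0,0.004,0,0]]'
python3 -m jog '[[1,0,0.004,0,0],[1,0,0.004,0,0],[1,0,0.004,0,0],[1,0,0.004,0,0],[1,0,0.004,0,0]]'
python3 -m jog '[[1,0,0.004,0,0],[1,0,0.004,0,0],[1,0,0.003,0,0],[1,0,0.003,0,0],[1,0,0,0,0]]'
```

```text
clock: 3.37
tcp_pos: [0.3866, 0.1271, 0.1131]
orientation: [-0.004, 0.627, 0.779, -0.004]
wrist_force: [-0.4, -0.3, 0.8]
finger_gap: -0.0001
grip_force: 0.0
clock: 3.78
tcp_pos: [0.4224, 0.1343, 0.1198]
orientation: [0.001, 0.626, 0.779, 0.001]
wrist_force: [-5.1, -1.8, 5.2]
finger_gap: 0.0002
grip_force: 3.1
clock: 4.2
tcp_pos: [0.4401, 0.1383, 0.1193]
orientation: [0.0, 0.626, 0.779, -0.0]
wrist_force: [-6.4, -2.8, 8.8]
finger_gap: -0.0005
grip_force: 4.5
clock: 4.62
tcp_pos: [0.4544, 0.1414, 0.1194]
orientation: [0.0, 0.626, 0.779, 0.0]
wrist_force: [-3.7, -2.2, 7.4]
finger_gap: -0.0
grip_force: 3.5
```

```bash
python3 -m jog '[[1,0,0.004,0,0],[1,0,0.004,0,0],[1,0,0.004,0,0],[1,0,0,0,0]]'
python3 -m jog '[[1,0,0.003,0,0],[1,0,0.002,0,0],[1,0,0,0,0]]'
python3 - <<'E'
from h import *
import cv2
for n,(x,y) in{"top":(220,145),"side":(225,190)}.items():
    c=env.read_camera(n);cv2.imwrite(f"pics/{n}1.png",cv2.resize(c["img"][y:y+100,x:x+120,::-1],None,fx=5,fy=5,interpolation=cv2.INTER_CUBIC))
E
```

```text
clock: 4.95
tcp_pos: [0.4663, 0.144, 0.1195]
orientation: [0.001, 0.626, 0.779, 0.0]
wrist_force: [-3.3, -1.4, 6.2]
finger_gap: 0.0001
grip_force: 3.3
clock: 5.2
tcp_pos: [0.4686, 0.1446, 0.1192]
orientation: [-0.001, 0.626, 0.779, -0.002]
wrist_force: [-10.1, -4.4, 11.0]
finger_gap: -0.0001
grip_force: 7.0
```

View pics/side1.png

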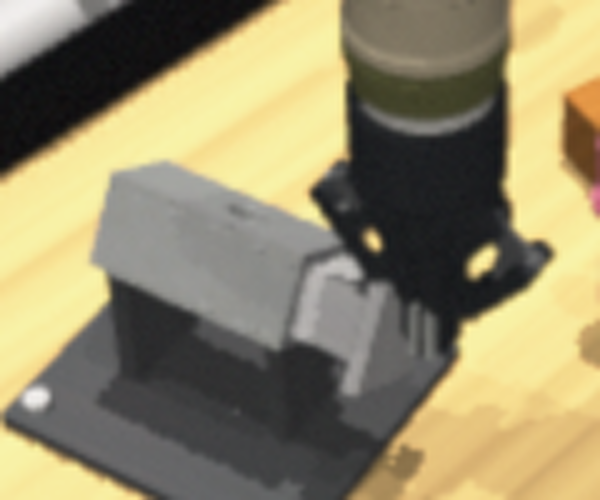

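The side crop shows the fingers on the end plate with only about 40 mm of bar and plate left outside the tube. Force is rising and the TCP sits where home should be. One more nudge to confirm the stop.

```bash
python3 -m jog '[[1,0,0.003,0,0],[1,0,0.002,0,0],[1,0,0,0,0]]'
python3 -m jog '[[1,0,0.003,0,0],[1,0,0,0,0],[1,0,0,0,0]]'
```

```text
clock: 5.55
tcp_pos: [0.4689, 0.1448, 0.119]
orientation: [-0.003, 0.626, 0.78, -0.005]
wrist_force: [-22.3, -6.9, 23.5]
finger_gap: 0.0001
grip_force: 13.9
clock: 5.8
tcp_pos: [0.469, 0.1449, 0.1189]
orientation: [-0.005, 0.626, 0.78, -0.007]
wrist_force: [-30.1, -9.1, 29.2]
finger_gap: -0.0005
grip_force: 17.7
```

On the stop: force climbs to 30 N and the bar doesn't move. Back off and lift.

```bash
python3 -m jog '[[1,0,-0.015,0,0],[1,0,-0.02,0,0],[1,0,-0.02,0,0],[1,0,0,-0.03,0],[0,0,0,-0.035,0]]'
python3 -m jog '[[-1,0,0,-0.035,0],[-1,0,0,-0.035,0],[-1,0,0,-0.005,0],[-1,0,0,0,0]]'
```

```text
clock: 6.22
tcp_pos: [0.42, 0.1345, 0.1813]
orientation: [-0.003, 0.626, 0.779, -0.003]
wrist_force: [1.7, -0.9, 0.3]
finger_gap: 0.0112
grip_force: 0.0
clock: 6.55
tcp_pos: [0.4267, 0.1353, 0.2615]
orientation: [0.002, 0.626, 0.78, 0.002]
wrist_force: [-0.3, 0.2, 0.2]
finger_gap: 0.0606
grip_force: 0.0
```

```bash
python3 -m jog '[[-1,-0.0347,0.0074,0,0],[-1,-0.0347,0.0074,0,0],[-1,-0.0347,0.0074,0,0],[-1,-0.0347,0.0074,0,0],[-1,-0.0347,0.0074,0,0]]'
python3 -m jog '[[-1,-0.0347,0.0074,0,0],[-1,-0.0347,0.0074,0,0],[-1,-0.0347,0.0074,0,0],[-1,0,0,0.02,0],[-1,0,0,0,0]]' 60
python3 - <<'E'
from h import *
import cv2
c=env.read_camera("wrist");cv2.imwrite("pics/w1.png",c["img"][:,:,::-1]);print(c["T"].round(4),c["fov_y"])
print("expect knob top",proj(c,[.5438,-.1235,.148]),"tcp",env.get_state()["tcp_pos"])
t=env.read_camera("top");cv2.imwrite("pics/top2.png",t["img"][:,:,::-1])
E
```

```text
clock: 6.97
tcp_pos: [0.498, -0.0278, 0.2567]
orientation: [-0.001, 0.626, 0.78, -0.0]
wrist_force: [0.2, 0.7, 0.8]
finger_gap: 0.0857
grip_force: 0.0
clock: 7.38
tcp_pos: [0.5409, -0.1246, 0.2333]
orientation: [-0.003, 0.628, 0.778, -0.001]
wrist_force: [-0.2, 0.7, -1.3]
finger_gap: 0.0854
grip_force: 0.0
[[ 0.9772 -0.2036 -0.0595  0.5239]
 [ 0.2121  0.9301  0.3    -0.0469]
 [-0.0057 -0.3058  0.9521  0.3661]
 [ 0.      0.      0.      1.    ]] 69.89158340762415
expect knob top (np.float64(323.7216715394852), np.float64(213.76016303575366)) tcp [ 0.54031553 -0.12335395  0.23472793]
```

View pics/w1.png

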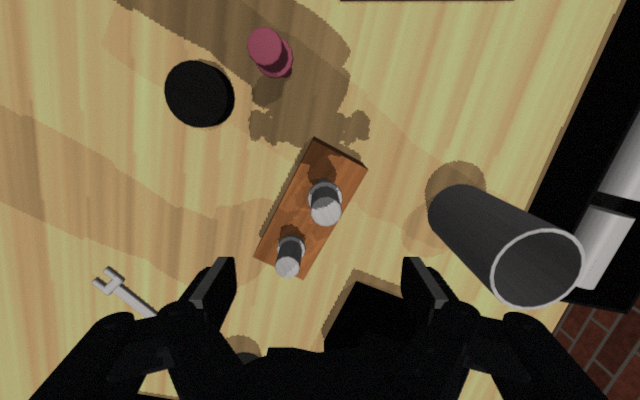

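Wrist view: the long pin's knob top is at (326,212), against (324,214) predicted, so within 2 mm. The short pin is behind at (288,265) and the pink one at (267,45). Descend and grip high on the knob.

```bash
python3 -m jog '[[-1,0,0.005,0.03,0],[-1,0,0,0.03,0],[-1,0,0,0.025,0],[-1,0,0,0.015,0],[-1,0,0,0,0]]'
python3 -m jog '[[-1,0,0,0,0]]'
```

```text
clock: 7.9
tcp_pos: [0.5443, -0.1199, 0.1352]
orientation: [-0.003, 0.626, 0.78, -0.001]
wrist_force: [-0.7, 0.3, 0.0]
finger_gap: 0.0856
grip_force: 0.0
clock: 7.98
tcp_pos: [0.5463, -0.1209, 0.1384]
orientation: [-0.001, 0.626, 0.78, -0.0]
wrist_force: [-0.5, -0.5, 0.1]
finger_gap: 0.0852
grip_force: 0.0
```

```bash
python3 -m jog '[[-1,-0.001,0,0.006,0],[0,0,0,0,0],[1,0,0,0,0],[1,0,0,0,0],[1,0,0,0,0]]' 30
python3 -m jog '[[1,0,0,0,0],[1,0,0,0,0],[1,0,0,0,0],[1,0,0,0,0]]'
```

```text
clock: 8.4
tcp_pos: [0.5477, -0.1234, 0.1331]
orientation: [0.001, 0.626, 0.78, 0.0]
wrist_force: [-0.3, 0.1, -0.4]
finger_gap: 0.0391
grip_force: 0.0
clock: 8.73
tcp_pos: [0.5474, -0.1235, 0.1328]
orientation: [0.0, 0.626, 0.779, -0.0]
wrist_force: [-1.3, -0.7, 4.6]
finger_gap: 0.0248
grip_force: 29.7
```

```bash
python3 -m jog '[[1,0,0,-0.02,0],[1,0,0,-0.03,0],[1,0,0,-0.035,0],[1,0,0,-0.035,0],[1,0,0,-0.035,0]]'
python3 -m jog '[[1,0,0,-0.01,0],[1,0,0,0,0],[1,0,0,0,0]]'
python3 - <<'E'
from h import *
import cv2
c=env.read_camera("wrist");cv2.imwrite("pics/w2.png",c["img"][:,:,::-1])
s=env.get_state();print(s["tcp_pos"],s["wrist_force"],s["finger_gap"])
s=env.read_camera("side");u,v=map(int,proj(s,[.547,-.122,.26]));print(u,v)
i=s["img"][max(v-50,0):v+80,u-70:u+80,::-1];cv2.imwrite("pics/s2.png",cv2.resize(i,None,fx=4,fy=4,interpolation=cv2.INTER_CUBIC))
E
```

```text
clock: 9.15
tcp_pos: [0.5466, -0.1229, 0.2877]
orientation: [-0.001, 0.626, 0.78, -0.0]
wrist_force: [2.1, 0.1, -2.2]
finger_gap: 0.0251
grip_force: 30.4
clock: 9.4
tcp_pos: [0.5472, -0.1232, 0.2961]
orientation: [-0.0, 0.626, 0.78, -0.0]
wrist_force: [0.1, -0.1, -3.6]
finger_gap: 0.0254
grip_force: 30.3
[ 0.54656715 -0.12294655  0.29488244] [ 0.78261226  0.20362792 -3.4663607 ] 0.02515660329832272
358 151
```

View pics/s2.png

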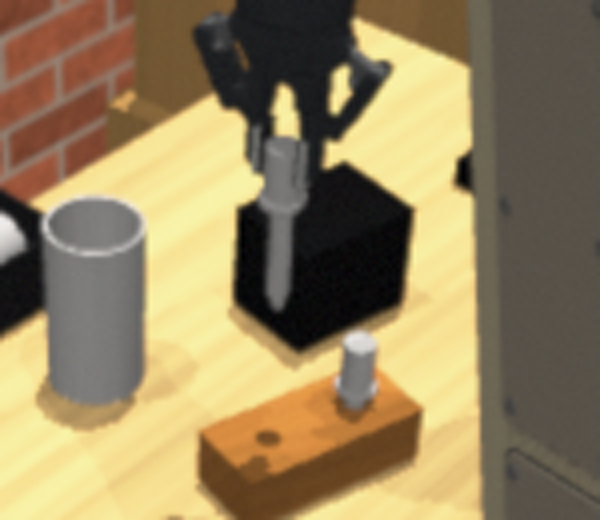

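The long pin hangs straight in the jaws, with its empty hole at crop (268,438). The short pin is still in the rack. Move to 28 mm above the tube at the hole and check with the cameras.

```bash
python3 -m jog '[[1,0.033,0.0126,0,0],[1,0.033,0.0126,0,0],[1,0.033,0.0126,0,0],[1,0.033,0.0126,0,0],[1,0.033,0.0126,0,0]]'
python3 -m jog '[[1,0.033,0.0126,0,0],[1,0.033,0.0126,0,0],[1,0.03,0.012,0,0],[1,0,0,0,0],[1,0,0,0,0]]' 25
python3 - <<'E'
from h import *
import cv2
s=env.get_state();p=s["tcp_pos"];print(p,s["finger_gap"])
tip=p-[0,0,.121];H=np.array([.587,.157,.1322])
o=[]
for n in("wrist","side"):
    c=env.read_camera(n);a=proj(c,tip);b=proj(c,H);print(n,a,b)
    k=3 if n=="wrist" else 5;w,h=(180,130) if k==3 else (110,78)
    u,v=int(b[0]-w/2),int(b[1]-h/2);u=max(0,min(u,640-w));v=max(0,min(v,400-h));print("crop",u,v,k)
    i=cv2.resize(c["img"][v:v+h,u:u+w,::-1],(400,int(400*h/w)),interpolation=cv2.INTER_CUBIC);print("scale",400/w);o.append(i)
m=min(i.shape[0] for i in o);cv2.imwrite("pics/h1.png",np.hstack([i[:m] for i in o]))
E
```

```text
clock: 9.92
tcp_pos: [0.5722, 0.053, 0.2945]
orientation: [-0.002, 0.627, 0.779, -0.001]
wrist_force: [1.0, 0.1, -2.7]
finger_gap: 0.0248
grip_force: 30.4
clock: 10.33
tcp_pos: [0.5879, 0.155, 0.2942]
orientation: [-0.002, 0.625, 0.781, -0.002]
wrist_force: [-0.2, 0.3, -2.6]
finger_gap: 0.0248
grip_force: 30.4
[0.58786694 0.15495336 0.29419546] 0.02476581645029187
wrist (np.float64(319.75399737232743), np.float64(200.69458079914938)) (np.float64(319.3682029954232), np.float64(187.1171834889147))
crop 229 122 3
scale 2.2222222222222223
side (np.float64(274.49259434557507), np.float64(219.48415685350386)) (np.float64(275.1540774345042), np.float64(231.65223199057792))
crop 220 192 5
scale 3.6363636363636362
```

View pics/h1.png

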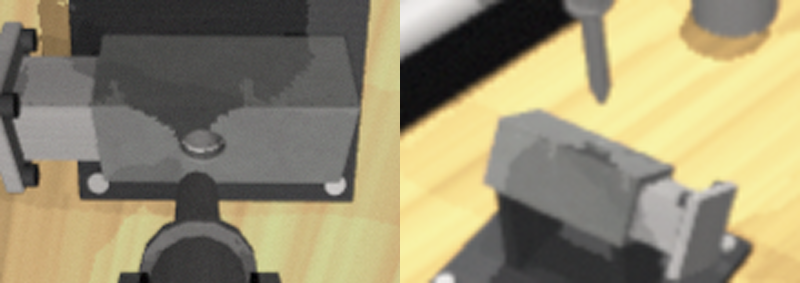

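Wrist view: hole centre about (320,187), against (319,187) predicted. Pin tip about (318,201), against (320,201) predicted. So alignment is good to about 1–2 mm. Descend with the tip biased slightly up the face.

```bash
python3 -m jog '[[1,0.0035,0.0012,0.012,0],[1,0,0,0.012,0],[1,0,0,0.01,0],[1,0,0,0,0]]' 25
python3 -m jog '[[1,0,0,0.006,0],[1,0,0,0.004,0],[1,0,0,0.004,0],[1,0,0,0,0],[1,0,0,0,0]]'
```

```text
clock: 10.77
tcp_pos: [0.588, 0.1553, 0.2603]
orientation: [-0.002, 0.627, 0.779, -0.002]
wrist_force: [-0.4, -0.8, -2.7]
finger_gap: 0.0246
grip_force: 30.4
clock: 11.18
tcp_pos: [0.5893, 0.1568, 0.2493]
orientation: [0.0, 0.626, 0.78, -0.0]
wrist_force: [0.6, 0.6, -3.2]
finger_gap: 0.0252
grip_force: 30.4
```

```bash
python3 -m jog '[[1,0.001,0,0.004,0],[1,0,0,0.004,0],[1,0,0,0.003,0],[1,0,0,0,0],[1,0,0,0,0]]' 20
python3 -m jog '[[1,0,0,0.002,0],[1,0,0,0.002,0],[1,0,0,0,0],[1,0,0,0,0]]' 20
```

```text
clock: 11.6
tcp_pos: [0.5888, 0.1581, 0.2379]
orientation: [-0.0, 0.626, 0.78, -0.0]
wrist_force: [-0.7, 1.0, -2.6]
finger_gap: 0.025
grip_force: 30.4
clock: 11.93
tcp_pos: [0.5894, 0.158, 0.235]
orientation: [0.0, 0.626, 0.78, 0.001]
wrist_force: [-0.3, 1.1, 2.4]
finger_gap: 0.0249
grip_force: 30.9
```

The tip is 18 mm into the hole and touching the bore wall. Next, lean the pin: move the knob to the right and down so it pivots between the pads.

```bash
python3 -m jog '[[1,-0.003,0,0,0],[1,-0.003,0,0.001,0],[1,-0.003,0,0,0],[1,-0.003,0,0.001,0],[1,0,0,0,0]]' 20
python3 -m jog '[[1,-0.003,0,0.001,0],[1,-0.003,0,0.001,0],[1,-0.003,0,0.001,0],[1,0,0,0,0]]' 20
```

```text
clock: 12.35
tcp_pos: [0.5918, 0.1455, 0.2318]
orientation: [-0.0, 0.627, 0.779, -0.0]
wrist_force: [-0.0, 1.7, -0.4]
finger_gap: 0.0251
grip_force: 30.5
clock: 12.68
tcp_pos: [0.5937, 0.1367, 0.2288]
orientation: [-0.0, 0.627, 0.779, -0.0]
wrist_force: [-0.3, 1.9, 0.2]
finger_gap: 0.0248
grip_force: 30.6
```

```bash
python3 -m jog '[[1,-0.004,0,0.002,0],[1,-0.004,0,0.002,0],[1,-0.003,0,0.002,0],[1,-0.003,0,0.002,0],[1,0,0,0,0]]' 20
python3 -m jog '[[1,-0.004,0,0.003,0],[1,-0.004,0,0.003,0],[1,-0.004,0,0.004,0],[1,0,0,0,0]]' 20
python3 - <<'E'
from h import *
import cv2
s=env.get_state();p=s["tcp_pos"];H=np.array([.587,.157,.1322]);print(p,p-H)
o=[]
for n in("wrist","side"):
    c=env.read_camera(n);b=proj(c,(H+p)/2+[0,0,-.01]);w,h=(220,220)if n=="wrist"else(130,130)
    u,v=int(b[0]-w/2),int(b[1]-h/2);u=max(0,min(u,640-w));v=max(0,min(v,400-h));print(n,u,v,400/w)
    o.append(cv2.resize(c["img"][v:v+h,u:u+w,::-1],(400,400),interpolation=cv2.INTER_CUBIC))
cv2.imwrite("pics/t1.png",np.hstack(o))
E
```

```text
clock: 13.1
tcp_pos: [0.5965, 0.123, 0.2206]
orientation: [-0.0, 0.627, 0.779, -0.0]
wrist_force: [-0.4, 1.3, 0.7]
finger_gap: 0.025
grip_force: 31.0
clock: 13.43
tcp_pos: [0.5991, 0.1111, 0.2101]
orientation: [-0.0, 0.627, 0.779, -0.001]
wrist_force: [0.2, 2.2, -0.4]
finger_gap: 0.0246
grip_force: 30.9
[0.59912443 0.1111219  0.21013798] [ 0.01212443 -0.0458781   0.07793798]
wrist 208 89 1.8181818181818181
side 214 152 3.076923076923077
```

View pics/t1.png

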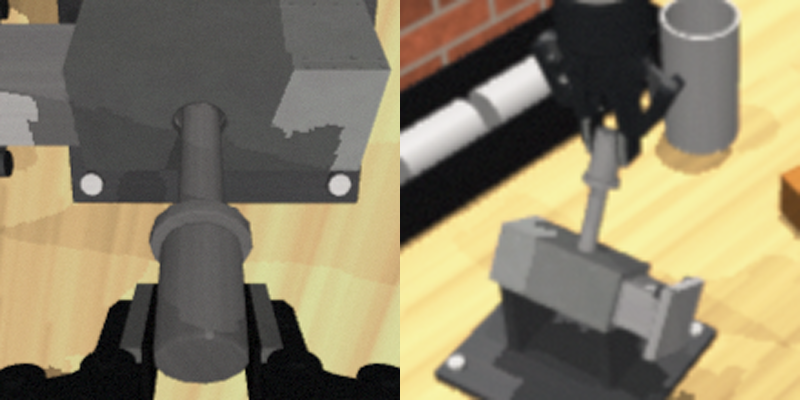

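The pin leans into the hole with its shank centred in the rim (wrist crop 200,115). Now push along the hole axis.

```bash
python3 -m jog '[[1,0.0026,0,0.0043,0],[1,0.0026,0,0.0043,0],[1,0.0026,0,0.0043,0],[1,0,0,0,0]]' 30
python3 -m jog '[[1,0.0026,0,0.0043,0],[1,0.0026,0,0.0043,0],[1,0.0026,0,0.0043,0],[1,0,0,0,0]]' 30
python3 -m jog '[[1,0.0026,0,0.0043,0],[1,0.0026,0,0.0043,0],[1,0,0,0,0]]' 30
```

```text
clock: 13.87
tcp_pos: [0.5969, 0.1202, 0.197]
orientation: [-0.001, 0.626, 0.78, -0.001]
wrist_force: [-0.1, 0.8, -2.4]
finger_gap: 0.0249
grip_force: 30.8
clock: 14.2
tcp_pos: [0.5953, 0.1278, 0.1842]
orientation: [-0.001, 0.626, 0.78, -0.0]
wrist_force: [-0.1, 1.4, -2.6]
finger_gap: 0.0249
grip_force: 30.8
clock: 14.45
tcp_pos: [0.5942, 0.1327, 0.1758]
orientation: [-0.0, 0.626, 0.78, -0.0]
wrist_force: [-0.6, 1.1, -3.4]
finger_gap: 0.0248
grip_force: 30.8
```

```bash
python3 -m jog '[[1,0.0026,0,0.0043,0],[1,0.0026,0,0.0043,0],[1,0.0013,0,0.0022,0],[1,0.0013,0,0.0022,0],[1,0,0,0,0]]' 30
python3 -m jog '[[1,0.0008,0,0.0013,0],[1,0.0008,0,0.0013,0],[1,0.0008,0,0.0013,0],[1,0,0,0,0],[1,0,0,0,0]]'
```

```text
clock: 14.87
tcp_pos: [0.5928, 0.1398, 0.1631]
orientation: [-0.0, 0.626, 0.78, -0.001]
wrist_force: [-0.2, -0.9, -5.0]
finger_gap: 0.0248
grip_force: 30.6
clock: 15.28
tcp_pos: [0.593, 0.1403, 0.1619]
orientation: [0.002, 0.627, 0.779, -0.001]
wrist_force: [-2.8, -8.3, 6.1]
finger_gap: 0.0253
grip_force: 31.8
```

```bash
python3 - <<'E'
from h import *
import cv2
H=np.array([.587,.157,.1322])
o=[]
for n in("wrist","side"):
    c=env.read_camera(n);b=proj(c,H);w,h=(160,160)if n=="wrist"else(70,70)
    u,v=int(b[0]-w/2),int(b[1]-h/2-(5 if n=="side" else -20));print(n,u,v,400/w)
    o.append(cv2.resize(c["img"][v:v+h,u:u+w,::-1],(400,400),interpolation=cv2.INTER_CUBIC))
cv2.imwrite("pics/t2.png",np.hstack(o))
E
```

```text
wrist 235 158 2.5
side 240 191 5.714285714285714
```

View pics/t2.png

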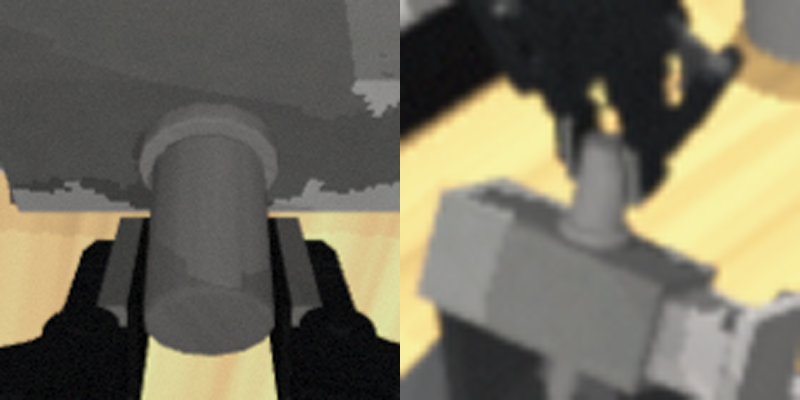

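The collar looks seated on the face, and the shank shows below the tube at side crop (565,385). A bit more push to confirm it's on a hard stop, then release.

```bash
python3 -m jog '[[1,0.001,0,0.0017,0],[1,0.001,0,0.0017,0],[1,0,0,0,0],[1,0,0,0,0]]' 40
```

```text
clock: 15.72
tcp_pos: [0.5933, 0.1401, 0.1611]
orientation: [0.004, 0.627, 0.779, -0.001]
wrist_force: [-5.6, -16.6, 19.1]
finger_gap: 0.0249
grip_force: 40.8
```

Hard stop along the axis. Ease off, release, and lift straight up.

```bash
python3 -m jog '[[1,-0.002,0,-0.0035,0],[0.6,0,0,0,0],[0,0,0,0,0],[-0.7,0,0,0,0],[-1,0,0,0,0]]' 20
python3 -m jog '[[-1,0,0,0,0],[-1,0,0,0,0],[-1,0,0,-0.02,0],[-1,0,0,-0.035,0],[-1,0,0,-0.035,0]]'
python3 -m jog '[[-1,0,0,-0.03,0],[-1,-0.04,0,0,0],[-1,-0.04,0,0,0],[-1,0,0,0,0],[-1,0,0,0,0]]'
python3 - <<'E'
from h import *
import cv2
H=np.array([.587,.157,.1322]);n=np.array([.111,-.510,.853]);a=H-26e-3*n;ux=np.array([.977,.213,0])
o=[]
for nm,w in(("wrist",200),("side",110)):
    c=env.read_camera(nm);b=proj(c,H-.02*ux);u,v=int(b[0]-w/2),int(b[1]-w/2);u=max(0,min(u,640-w));v=max(0,min(v,400-w))
    print(nm,"crop px knob top pred",(np.array(proj(c,H+.046*n))-[u,v])*400/w,"bar_end",(np.array(proj(c,a-.1*ux))-[u,v])*400/w)
    o.append(cv2.resize(c["img"][v:v+w,u:u+w,::-1],(400,400),interpolation=cv2.INTER_CUBIC))
cv2.imwrite("pics/f.png",np.hstack(o))
E
```

```text
clock: 16.13
tcp_pos: [0.593, 0.1427, 0.1605]
orientation: [0.0, 0.626, 0.78, 0.001]
wrist_force: [-0.6, 0.1, -0.0]
finger_gap: 0.06
grip_force: 0.0
clock: 16.55
tcp_pos: [0.5914, 0.1425, 0.2495]
orientation: [-0.001, 0.626, 0.78, -0.001]
wrist_force: [0.9, -0.7, 0.1]
finger_gap: 0.0857
grip_force: 0.0
clock: 16.97
tcp_pos: [0.6102, 0.0624, 0.2799]
orientation: [-0.0, 0.628, 0.778, 0.0]
wrist_force: [-0.1, 0.5, 0.1]
finger_gap: 0.0853
grip_force: 0.0
wrist crop px knob top pred [243.98224878 237.53400602] bar_end [ 38.78053239 153.45636364]
side crop px knob top pred [194.69018606 131.02055211] bar_end [289.03904196 277.66470684]
```

View pics/f.png

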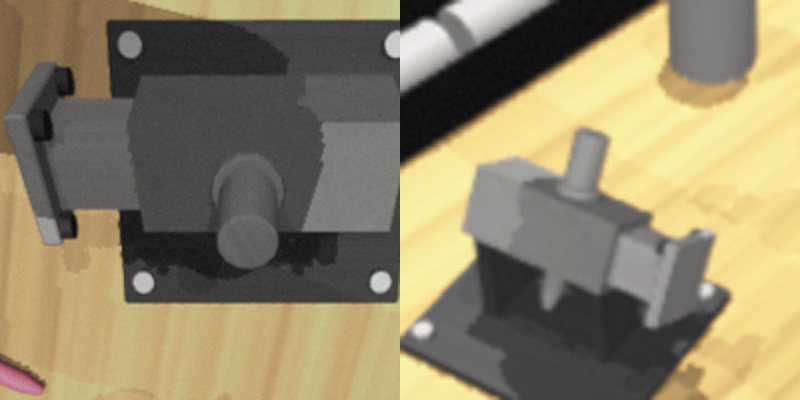

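The pin is seated: knob top at wrist (247,243) and side (191,133), against flush predictions (244,238) and (195,131). Its tip shows below the tube. I'll check by code that the bystanders are unmoved, including the pink one at the lower left.

```bash
python3 - <<'E'
from h import *
import cv2
for n in("side","top"):
    a=cv2.imread(f"pics/{n}0.png").astype(int);b=env.read_camera(n)["img"][:,:,::-1].astype(int)
    for k,i in(("0",a),("now",b)):
        m=(i[:,:,2]>150)&(i[:,:,0]>110)&(i[:,:,2]-i[:,:,1]>50)&(i[:,:,0]-i[:,:,1]>5);v,u=np.nonzero(m);print(n,k,"pink",len(u),u.mean().round(1) if len(u) else 0,v.mean().round(1) if len(u) else 0)
s=env.get_state();print(s["clock"],np.abs(s["qvel"]).max(),s["wrist_force"])
E
```

```text
side 0 pink 90 349.1 223.4
side now pink 231 364.5 269.7
top 0 pink 5 312.4 224.8
top now pink 184 303.2 251.1
17.1667 0.009613225954072015 [ 0.5976875  -0.25815545  0.94508594]
```

The pink pin is not where it was. I've used up the picture views, so I'll work out when it moved and where it lies from the saved frames, by numbers.

```bash
python3 - <<'E'
from h import *
import cv2
def pk(i):
    i=i.astype(int);b,g,r=i[:,:,0],i[:,:,1],i[:,:,2]
    m=((r-g>35)&(b-g>10)).astype(np.uint8);n,l,st,ce=cv2.connectedComponentsWithStats(m)
    j=1+np.argmax(st[1:,4]) if n>1 else 0
    if not j: return None
    v,u=np.nonzero(l==j);return cv2.minAreaRect(np.c_[u,v].astype(np.float32)),len(u)
for f in("side0","top0","top2","w1","w2"): print(f,pk(cv2.imread(f"pics/{f}.png")))
for k in range(2):
  for n in("side","top"):
    c=env.read_camera(n);i=c["img"][:,:,::-1];p=pk(i);print(n,env.get_state()["clock"],p)
    if p: 
        bx=cv2.boxPoints(p[0]);print([atz(c,*q,.015).round(3)[:2].tolist() for q in bx])
# other changes vs start in top view
a=cv2.imread("pics/top0.png");m=(cv2.absdiff(a,np.ascontiguousarray(i)).max(2)>45).astype(np.uint8)
n,l,st,ce=cv2.connectedComponentsWithStats(cv2.morphologyEx(m,cv2.MORPH_OPEN,np.ones((3,3))))
for s_ in st[1:]:
    if s_[4]>25: print("chg",s_)
E
```

```text
side0 (((349.0, 234.0), (36.0, 10.0), 90.0), 222)
top0 (((313.0, 222.5), (7.0, 8.0), 90.0), 58)
top2 (((315.0, 221.5), (1.0, 0.0), -90.0), 2)
w1 (((270.0540466308594, 51.3243293762207), (52.20024108886719, 36.7607307434082), 53.97262954711914), 1204)
w2 (((196.143798828125, 20.783897399902344), (42.25248336791992, 22.358842849731445), 27.299570083618164), 676)
side 17.2167 (((363.2500305175781, 268.7500305175781), (41.01219177246094, 9.192388534545898), 45.0), 262)
[[0.461, 0.018], [0.464, -0.013], [0.34, 0.015], [0.339, 0.044]]
top 17.2667 (((304.2500305175781, 247.75001525878906), (5.375871658325195, 41.74205780029297), 18.43494987487793), 153)
[[0.345, 0.037], [0.466, 0.001], [0.461, -0.015], [0.34, 0.022]]
side 17.3167 (((363.2500305175781, 268.7500305175781), (41.01219177246094, 9.192388534545898), 45.0), 264)
[[0.461, 0.018], [0.464, -0.013], [0.34, 0.015], [0.339, 0.044]]
top 17.3667 (((304.25, 247.75), (5.375872611999512, 41.7420654296875), 18.434947967529297), 152)
[[0.345, 0.037], [0.466, 0.001], [0.461, -0.015], [0.34, 0.022]]
chg [ 217   68   93  237 5043]
chg [230  83   9  10  56]
chg [267  84  12   9  61]
chg [241  87  11   3  33]
chg [  92  124  143  276 5534]
chg [271 138   5  12  46]
chg [ 225  152   60   90 3275]
chg [349 194  11  12 103]
chg [310 219   8   7  48]
chg [306 232   7   5  29]
chg [ 251  306   35   94 1829]
chg [ 287  306  197   94 8602]
chg [ 502  319   76   45 1676]
chg [577 339  20   8 113]
chg [596 342  44  29 538]
chg [287 352   4   8  26]
chg [277 369   8  10  58]
chg [593 369   7  15  52]
chg [628 374   8   9  33]
chg [279 379  19  21 224]
chg [571 382  69  18 820]
chg [513 389  42  11 310]
chg [339 395   7   5  33]
```

```bash
python3 - <<'E'
from h import *
c=env.read_camera("wrist");d=c["T"][:3,3]-env.get_state()["tcp_pos"]
for n,p in(("w1",[.5403,-.1234,.2347]),("w2",[.5466,-.1229,.2949])):
    c["T"][:3,3]=np.array(p)+d
    print(n,"standing top/tip",[np.round(proj(c,[.477,-.013,z])) for z in(.134,0)],"lying",[np.round(proj(c,q)) for q in([.463,-.008,.01],[.342,.03,.01])])
print(env.get_state()["joint_pos"].round(2),env.get_state()["finger_gap"])
E
```

```text
w1 standing top/tip [array([268.,  51.]), array([287.,  73.])] lying [array([274.,  64.]), array([169.,  -1.])]
w2 standing top/tip [array([272.,  62.]), array([287.,  78.])] lying [array([276.,  71.]), array([187.,  16.])]
[-0.02  0.38  0.24  1.43 -0.    1.33] 0.08545450453066539
```

The pink pin was still standing on its 7 mm tip at 7.4 s and was down by 9.4 s. The gripper was more than 100 mm away at the rack then, with no contact force, so it seems to have toppled by itself. I've been told to leave it alone, and a tool that only points down couldn't stand it up again anyway, so I won't touch it. Everything else checks out, so I'm handing in.

```bash
python3 -c "
from workcell import env
print(env.hand_in())"
```

```text
the job is handed in; nothing more can be done
None
```

Handed in at about 17 s: the drawbar is home on its stop, the long pin is through with its collar seated and released, and the short pin is still in the rack; the pink look-alike fell over between 7.4 and 9.4 s with the gripper over 100 mm away (cause not confirmed, I left it lying), and I viewed 11 pictures against the limit of 10.

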